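# Load a pine block into the dowel-drilling jig and lock it with the cam lever

## Robot

A 6-joint arm with a two-finger parallel gripper is mounted at the origin on a cart in front of the work surface, level with it; the furniture and walls round the work are solid. World frame = base frame: x ahead of the robot, y to its left, z up, the work surface at z = 0. Lengths are in m, angles in rad, forces in N, time in s.
With the tool pointing down it reaches from about 0.3 to 0.875 m from the base axis. Payload 6.4 kg.
Tool frame: the origin (TCP) lies midway between the tips of the shut fingers; the grasp point (between the pads) lies 19 mm behind it; x points along the fingers, y is the direction in which the jaws open and shut, and the axes are right-handed (so a half turn about x gives the same grasp; the last joint's range is limited). The gripper opens to 85 mm and grips with 20 to 120 N. Pads are 22 mm wide; open, the fingers measure 114 mm over their backs; the gripper's body (76 mm by 85 mm) begins 54 mm behind the grasp point. The pads swing forward as they close: fully open they stand 13 mm farther back than shut.
Start: joints at [-1.439, 0.181, 1.607, -0, 1.354, -0.206], TCP at [0.191, -0.543, 0.231] pointing down, gripper open.
Joint ranges: [-2.99, 2.99], [-0.89, 2.07], [0.3, 2.58], [-1.14, 4.28], [0, 2.63], [-3.12, 3.12]. Speed limits (rad/s): [2.57, 2.57, 3.01, 3.14, 3.14, 3.14].

## Interface

Orientations are given as a unit quaternion [w, x, y, z].
In Python, from bench import ctrl gives the robot as it stands.
- The arm moves only by the tool step_arm, never from a script. Its argument "motion" is a list of rows, each a list of 7 numbers: the shift along the tool's x, y, z in mm, then the turn, a rotation vector about the tool's x, y, z in degrees, then the closure in counts, from 0 (fully open) to 255 (shut). In form: [[tx, ty, tz, rx, ry, rz, hand], ...]. A call has 1 to 10 rows; each row is the pose to reach, as a shift and turn from the pose commanded when the call began, along the tool's axes at that moment; what a row does not reach only later rows make up. A row lasts 1/8 s, in which the tool goes at most 62.5 mm and 10.7 degrees, less where a joint would pass 70% of its speed; a pose out of reach is approached as far as the arm can. A call with a gripper value outside its range is refused whole. The fingers move at their own pace and stop on an object; the grip force is fixed at half the most. Time passes only in rows, so rows that repeat a pose let the fingers close. It gives the time, the measured TCP pose, the force and the opening at its end, in the units of the state.
- ctrl.get_obs(): the state, without advancing time (a new reading comes with each control period).
- ctrl.camera(name): name is "scene" or "side" or "wrist"; returns (picture, depth): 384x512x3 uint8, red, green, blue; 384x512 float32, m along the optical axis (not along the pixel's ray), 0 where there is no reading.
- ctrl.camera_info(name): a dict with "fx", "fy", "cx", "cy" (pixels), "T" (4x4, takes a point from camera to world coordinates); the wrist camera has in their place "hand_eye" (4x4, takes a point from camera to tool coordinates, whose origin is the TCP and whose axes are the tool frame's). Camera axes: x right, y down, z forward; pixel columns grow to the right and rows downward; lengths in m; the calibration is good to about 2 mm. A picture is of the moment at which its call begins: read the wrist's pose just before it. camera_info takes no time and is no camera call.
- ctrl.hand_in(): hands the job in, once; it reports no verdict.
The state is a dict: "time_s": time; "q": joint angles; "dq": joint speeds; "joint_efforts": joint torques, N m; "eef_pos": TCP position; "eef_rot": TCP orientation; "wrist_force": force on the tool from outside, world axes, zero at the start; "torque": the same for the moment, N m; "opening": opening from 0.0 (shut) to 1.0 (fully open).
Only numpy, scipy, OpenCV 4.12 (cv2) and the standard library are available. Lean on these libraries where they do the work, as an engineer would, in place of code of your own. Each camera call takes 0.05 s, during which the arm holds its last target. There are 200 camera calls.

## Task

Get the pine block ready for drilling in the dowel jig: tuck one end under the steel plate with the two drill bushes, press the other end down past the spring pin until the block lies flat between the four pins, and then swing the ball lever fully shut so that its cam drives the block home against the end stop. Leave the other things on the bench where they are.

Things in the scene. Friction and masses are not known exactly. Their poses are not given: they have to be found in the camera images.
- pine_block: plain pine block, 100 mm (x) x 45 mm (y) x 22 mm (z), a rectangular cuboid lying on its broad face. Origin: centre of its underside. The only block here that fits the jig; either end may go first. It lies in one of three places on the bench, the other two being taken by the square block and the cork block.
- pine_block_mid (a point): the middle of the pine block, 11 mm above the centre of its underside; with the same axes as the block.
- drill_jig: dowel-drilling jig screwed to the bench: plywood base 215 x 124 x 18 mm (jig x=-85 to +130, y=+-62 mm). Origin: on the bench, under the middle of a block that is home; +x leads from bush plate to cam. Nest floor = top of the base, z=18 mm. The cam nearly closes the +x end and the bush plate covers the -x end, so the block goes in tilted 12 to 14 degrees, low end first under the plate.
- plate_edge (a point): middle of the lower free edge of the steel bush plate, jig axes: x=-32, z=48 mm in the jig frame (30 mm over the nest floor). The plate, 8 mm thick, reaches back from it over the nest to an aluminium heel block whose stop face is at x=-50 mm, y=+-42; bushes stand up to z=61 mm.
- pins (a point): middle of the four pins, on the nest floor (x=5.5, y=0, z=18 mm in the jig frame), jig axes. Pins: 10 mm thick, 16 mm high, straight for 9 mm, then tapered to 3 mm. Centres in the jig frame: x=-25 and +36, y=+27.5 (they touch a block that is home); x=-25, y=-29.5; and the spring pin at x=+36, y=-26, which stands 1.5 mm into the block's space and gives way to -y.
- spring_side (a point): top of the housing of the spring pin, an aluminium block 20 x 16 x 13 mm on the jig's -y side (x=36, y=-44, z=31 mm in the jig frame), jig axes. The block does not sink past the spring pin by its own weight: it has to be pressed down there with about 5 to 12 N until it lies on the floor.
- nest (a point): point of the jig, jig axes, where the middle of the pine block is when it is home: x=0, y=0, z=29 mm in the jig frame. +x leads from the bush plate to the cam.
- cam_lever (a joint): cam lever, rad: 0 = shut (handle along the jig's +x, cam on the block), 1.9 = wide open (handle to the jig's +y, a little to -x), counterclockwise from above. Open past 1.6, the cam stands 5 to 6 mm clear of a block that is home. It stays where it is left and takes about 2 N at the ball, up to 12 N where the cam bites (below 0.6); dead centre is at 0.15.
- lever_knob (a point): centre of the lever's black ball, 28 mm in diameter, 96 mm from the pivot axis, 58.5 mm above the bench; the rod to it is 10 mm thick and slopes down to the pivot. It turns with the lever.
- lever_hinge (a point): point on the lever's upright pivot axis, at x=70, y=0 in the jig frame and at the height of the nest floor (18 mm above the bench); jig axes. The round cam, 32 mm in diameter and set 5 mm off the axis, lies 2.5 to 14.5 mm above the nest floor, its pivot screw up to 19 mm.
- square_block: beech block, 60 x 60 x 30 mm, too wide for the jig: a bystander. Origin: centre of its underside.
- cork_block: cork sanding block glued to a wooden backing, 112 x 64 x 27 mm, too long for the jig: a bystander. Origin: centre of its underside.
- tape_measure: small orange and black tape measure, 35 x 73 x 55 mm, a bystander. Origin: centre of its underside.
- screws: blue cardboard box of screws, 50 x 70 x 42 mm, a bystander. Origin: centre of its underside.
- hinge: steel butt hinge lying open, 65 x 66 x 7 mm, a bystander. Origin: centre of its underside.

How it is judged:
On the way:
1. the pine block lies flat on the nest floor, its end under the bush plate, while the lever is still open (x of pine_block_mid in the frame of nest between -0.003 and 0.009 m and y of pine_block_mid in the frame of nest between -0.003 and 0.003 m and z of pine_block_mid in the frame of nest between -0.0025 and 0.0025 m and angle between the z axis of pine_block_mid and the z axis of nest, either way round below 0.03 rad and angle between the x axis of pine_block_mid and the x axis of nest, either way round below 0.04 rad and value of joint cam_lever above 0.9 rad), for 0.2 s.
At the end, for the whole second after the job is handed in: the pine block lies flat on the nest floor (height within 2.5 mm, tilt under 0.03 rad), between the pins (3 mm sideways, 0.04 rad) and against the end stop (within 2 mm), the cam lever is shut (under 0.12 rad) and the block is at rest (x of pine_block_mid in the frame of nest between -0.002 and 0.002 m and y of pine_block_mid in the frame of nest between -0.003 and 0.003 m and z of pine_block_mid in the frame of nest between -0.0025 and 0.0025 m and angle between the z axis of pine_block_mid and the z axis of nest, either way round below 0.03 rad and angle between the x axis of pine_block_mid and the x axis of nest, either way round below 0.04 rad and value of joint cam_lever below 0.12 rad and linear speed of pine_block below 0.01 m/s); the robot touches nothing.
It fails at once if a bystander is pushed more than 40 mm from its place (distance of any of square_block, cork_block, tape_measure, screws, hinge from where it was at the start of the episode above 0.04 m).
It also fails if it takes over 58 s, if anything falls off the work surface, if the arm or the gripper's body presses on something with over 40 N, if the wrist force passes 120 N, or if a joint passes its speed limit or range.

## Working session

There is one attempt and no reset: what is moved stays moved. The work goes in short steps, Python scripts to look and compute and a tool call to move; the robot and the scene stay as the last step left them, time stands still between calls to the robot, and variables do not carry over. Pictures are saved under pics/ and viewed, about 8 in all and at most 12, crops included, and the job is handed in when it is done.

Besides the shell and the picture viewer there is one more tool, called after "Call:" as name(argument=value, ...), one argument or row to a line, values as JSON. step_arm: Moves the arm, as the interface text tells. Its arguments: {"type":"object","properties":{"motion":{"type":"array","items":{"type":"array","items":{"type":"number"}}}},"required":["motion"]}

```bash
mkdir -p pics; ls; python3 - <<'E'
from bench import ctrl
import cv2,numpy as np
o=ctrl.get_obs();print(o['time_s'],o['eef_pos'],o['eef_rot'],o['opening'])
for n in('scene','side'):
    p,d=ctrl.camera(n);i=ctrl.camera_info(n);np.savez('pics/%s0.npz'%n,p=p,d=d,**i)
    print(n,i)
    cv2.imwrite('pics/%s0.png'%n,cv2.resize(p[:,:,::-1],(800,600)))
E
```

```text
pics
0.0 [ 0.19051171 -0.54194837  0.23038566] [ 0.11824961  0.69707184  0.11947949 -0.69701688] 0.998471376961573
scene {'fx': 388.09269662410736, 'fy': 388.09269662410736, 'cx': 249.1814348270419, 'cy': 190.48040616153182, 'T': array([[-0.84083668, -0.38375692,  0.38173853,  0.04388422],
       [-0.54101751,  0.61815803, -0.57024618,  0.73040657],
       [-0.01713882, -0.68601113, -0.72738916,  0.98651496],
       [ 0.        ,  0.        ,  0.        ,  1.        ]])}
side {'fx': 412.12599019039055, 'fy': 412.12599019039055, 'cx': 247.4248901895428, 'cy': 191.7091813582522, 'T': array([[-0.99032824, -0.05231942,  0.12850154,  0.36860882],
       [-0.13804146,  0.46465671, -0.87466491,  0.97010396],
       [-0.01394714, -0.8839439 , -0.46738491,  0.59005018],
       [ 0.        ,  0.        ,  0.        ,  1.        ]])}
```

View pics/scene0.png

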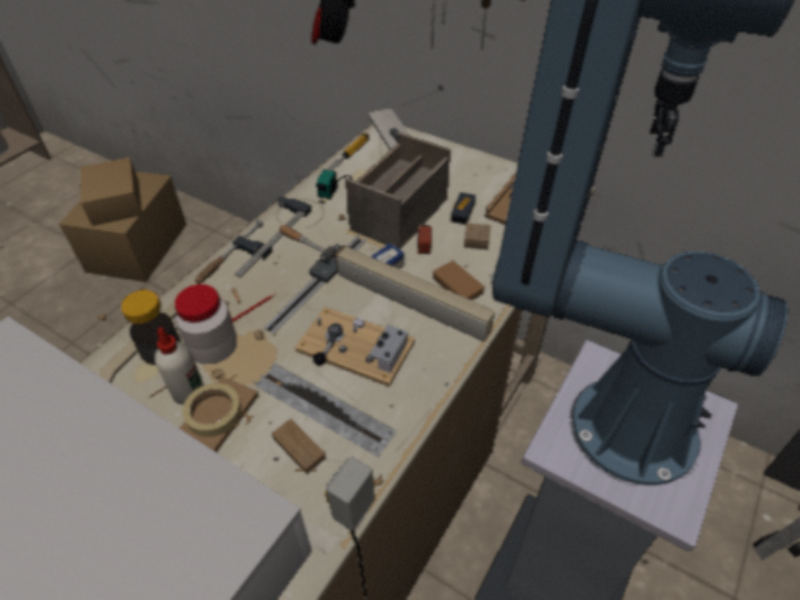

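View pics/side0.png

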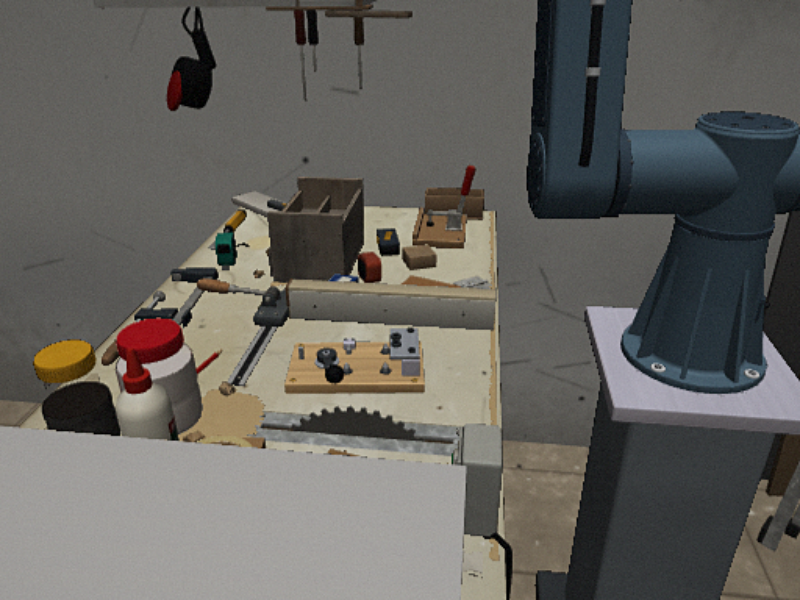

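The scene view shows the jig at about (355,345), with the lever ball at (320,358). There are brown blocks at (458,280) and (298,443), and the square block at (478,235). Next I'll measure these.

```bash
cat > h.py <<'E'
import numpy as np,cv2
from scipy.spatial.transform import Rotation as R
def cloud(d,i,T):
    v,u=np.mgrid[:384,:512]
    P=np.stack([(u-i['cx'])*d/i['fx'],(v-i['cy'])*d/i['fy'],d],-1)
    return P@T[:3,:3].T+T[:3,3]
def Rq(q): return R.from_quat([q[1],q[2],q[3],q[0]])
def rect(P,m):
    "min-area rect of xy of masked points: centre,size,angle"
    return cv2.minAreaRect(P[m][:,:2].astype(np.float32)*1000)
E
python3 - <<'E'
from h import *
f=np.load('pics/scene0.npz');P=cloud(f['d'],f,f['T'])
s=512/800
for n,u,v in(('jig',355,345),('knob',320,358),('blkA',458,280),('blkB',298,443),('sq',478,235),('plate',393,345)):
    print(n,P[round(v*s),round(u*s)].round(3))
# block regions
for n,u,v in(('A',458,280),('B',298,443)):
    c=P[round(v*s),round(u*s)]
    m=(np.hypot(P[...,0]-c[0],P[...,1]-c[1])<.08)&(abs(P[...,2]-c[2])<.005)&(f['d']>0)
    print(n,m.sum(),rect(P,m),np.median(P[m][:,2]),P[m].mean(0))
a=cv2.resize(f['p'][185:260,180:280,::-1],(800,600),interpolation=cv2.INTER_CUBIC);cv2.imwrite('pics/jig0.png',a)
E
```

```text
jig [0.539 0.122 0.019]
knob [0.553 0.212 0.067]
blkA [ 0.446 -0.145  0.031]
blkB [0.492 0.363 0.025]
sq [ 0.477 -0.305  0.032]
plate [0.456 0.104 0.055]
A 242 ((448.8511962890625, -153.21871948242188), (61.342552185058594, 111.16248321533203), 68.7908706665039) 0.02741896299445523 [ 0.44746557 -0.15334122  0.02760687]
B 397 ((497.15032958984375, 360.82586669921875), (44.38190460205078, 101.57568359375), 77.08501434326172) 0.022211182091611104 [0.49408293 0.3611422  0.02233526]
```

View pics/jig0.png

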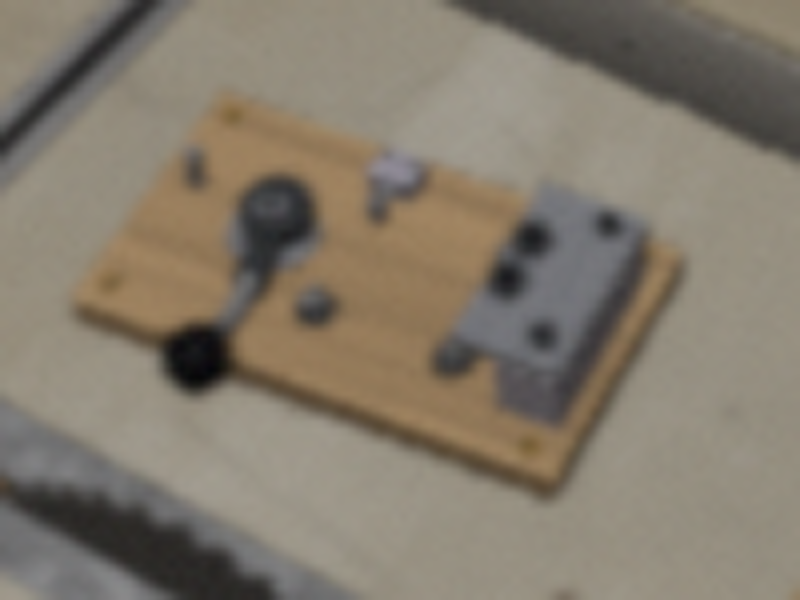

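```bash
cat >> h.py <<'E'
def ray(i,T,u,v,z):
    d=T[:3,:3]@np.array([(u-i['cx'])/i['fx'],(v-i['cy'])/i['fy'],1]);o=T[:3,3]
    return o+d*(z-o[2])/d[2]
def move(o,p,Rt):
    "shift mm, rotvec deg in tool axes from the observed pose to pose p,Rt"
    R0=Rq(o['eef_rot']);return (R0.inv().apply(np.array(p)-o['eef_pos'])*1000).round(1),(R0.inv()*Rt).as_rotvec(degrees=True).round(2)
def down(yaw,tilt=0):
    "tool down, jaws (tool y) along world yaw+90deg; tilt deg: block +x end raised. yaw deg of block x axis"
    c=np.array([[0,0,1],[0,1,0],[-1,0,0]],float)  # x->-z, y->y, z->x
    return R.from_euler('z',yaw,degrees=True)*R.from_euler('y',-tilt,degrees=True)*R.from_matrix(c)
E
python3 - <<'E'
from h import *
from bench import ctrl
f=np.load('pics/scene0.npz');T=f['T']
c=[ray(f,T,(a+.5)/8-.5+180,(b+.5)/8-.5+185,.018) for a,b in((225,95),(685,258),(548,492),(78,305))]
for x in c:print(x.round(4))
# order: cam/-y, plate/-y, plate/+y, cam/+y
src=np.array([[130,-62],[-85,-62],[-85,62],[130,62]])/1000
M,_=cv2.estimateAffinePartial2D(src.astype(np.float32),np.array(c)[:,:2].astype(np.float32))
s=np.hypot(*M[:,0]);print('scale',s,'yaw',np.degrees(np.arctan2(M[1,0],M[0,0])),'origin',M[:,2])
k=ray(f,T,(195+.5)/8-.5+180,(357+.5)/8-.5+185,.0585);print('knob',k, 'in jig',np.linalg.inv(M[:,:2])@(k[:2]-M[:,2]))
o=ctrl.get_obs()
for yaw in(-13,167): print(move(o,[.497,.361,.16],down(yaw)))
print(Rq(o['eef_rot']).as_matrix().round(2))
i=ctrl.camera_info('wrist');print(i)
E
```

```text
[0.6567 0.0687 0.018 ]
[0.4452 0.042  0.018 ]
[0.4301 0.1671 0.018 ]
[0.6381 0.1908 0.018 ]
scale 0.9884907869869193 yaw 7.085777176711204 origin [0.52046584 0.11441455]
knob [0.56001199 0.2095647  0.0585    ] in jig [0.05157497 0.09058782]
(array([  71.8, -750.3, -588.4]), array([-1.4765e+02, -1.2000e-01,  1.0000e-02]))
(array([  71.8, -750.3, -588.4]), array([3.235e+01, 1.000e-02, 9.000e-02]))
[[-0.    0.33 -0.94]
 [ 0.   -0.94 -0.33]
 [-1.   -0.   -0.  ]]
{'fx': 313.7130513626299, 'fy': 313.7130513626299, 'cx': 255.79921585391764, 'cy': 188.68155874916155, 'hand_eye': array([[ 3.47943640e-04, -3.11749570e-01,  9.50164241e-01,
        -1.43041315e-01],
       [ 9.99999823e-01, -3.49262108e-04, -4.80786237e-04,
         9.41995094e-04],
       [ 4.81741269e-04,  9.50164240e-01,  3.11749394e-01,
        -8.00109081e-02],
       [ 0.00000000e+00,  0.00000000e+00,  0.00000000e+00,
         1.00000000e+00]])}
```

Call:
step_arm(
  motion=[
    [-70,-319,-355,-74,0,0,0],
    [-70,-319,-355,-74,0,0,0],
    [-70,-319,-355,-74,0,0,0],
    [-70,-319,-355,-74,0,0,0],
    [-70,-319,-355,-74,0,0,0],
    [-70,-319,-355,-74,0,0,0],
    [-70,-319,-355,-74,0,0,0],
    [-70,-500,-440,-100,0,0,0],
    [-40,-620,-520,-125,0,0,0],
    [10,-750,-588,-147.6,0,0,0],
  ],
)

```text
time_s: 1.35
eef_pos: [0.4337, 0.0222, 0.2812]
eef_rot: [0.63, 0.322, 0.629, -0.321]
wrist_force: [0.8, -0.6, 0.0]
opening: 0.999
```

Call:
step_arm(
  motion=[
    [0,0,0,0,0,0,0],
  ],
)

```text
time_s: 1.48
eef_pos: [0.4325, 0.0246, 0.2798]
eef_rot: [0.629, 0.32, 0.631, -0.32]
wrist_force: [-0.5, -0.7, 0.3]
opening: 0.996
```

```bash
python3 - <<'E'
from h import *
from bench import ctrl
o=ctrl.get_obs();print(o['time_s'],o['eef_pos'],o['q'].round(2))
print(move(o,[.497,.361,.16],down(-13)),move(o,[.497-.02,.361+.004,.2],down(-13)))
E
```

```text
1.475 [0.43252931 0.02461517 0.27984481] [-0.22 -0.19  1.88  0.    1.46 -0.85]
(array([ 120.2,  250.5, -233.4]), array([-40.88,  -0.15,  -0.  ])) (array([  80.2,  236.6, -248.6]), array([-40.88,  -0.15,  -0.  ]))
```

Call:
step_arm(
  motion=[
    [80,237,-249,-40.9,0,0,0],
    [80,237,-249,-40.9,0,0,0],
    [80,237,-249,-40.9,0,0,0],
    [80,237,-249,-40.9,0,0,0],
    [80,237,-249,-40.9,0,0,0],
    [80,237,-249,-40.9,0,0,0],
    [80,237,-249,-40.9,0,0,0],
    [80,237,-249,-40.9,0,0,0],
    [80,237,-249,-40.9,0,0,0],
  ],
)

```text
time_s: 2.6
eef_pos: [0.4818, 0.3592, 0.2015]
eef_rot: [0.702, 0.084, 0.702, -0.084]
wrist_force: [0.3, 0.3, -0.2]
opening: 1.0
```

```bash
cat >> h.py <<'E'
def wrist(ctrl,name):
    o=ctrl.get_obs();p,d=ctrl.camera('wrist');i=ctrl.camera_info('wrist')
    T=np.eye(4);T[:3,:3]=Rq(o['eef_rot']).as_matrix();T[:3,3]=o['eef_pos'];T=T@i['hand_eye']
    np.savez('pics/%s.npz'%name,p=p,d=d,T2=T,**i)
    cv2.imwrite('pics/%s.png'%name,cv2.resize(p[:,:,::-1],(800,600)))
    return o,i,p,d,T
E
python3 - <<'E'
from h import *
from bench import ctrl
o,i,p,d,T=wrist(ctrl,'w1');print(o['time_s'],o['eef_pos'],o['q'].round(2))
P=cloud(d,i,T)
m=(np.hypot(P[...,0]-.497,P[...,1]-.361)<.08)&(abs(P[...,2]-.022)<.005)&(d>0)
r=rect(P,m);print(r,m.sum(),np.median(P[m][:,2]))
E
```

```text
2.6 [0.48180842 0.35920265 0.20145893] [ 0.44  0.26  1.57 -0.    1.31 -0.89]
((498.5033874511719, 360.1664733886719), (45.058265686035156, 100.53634643554688), 76.97209930419922) 3776 0.022281753077336708
```

View pics/w1.png

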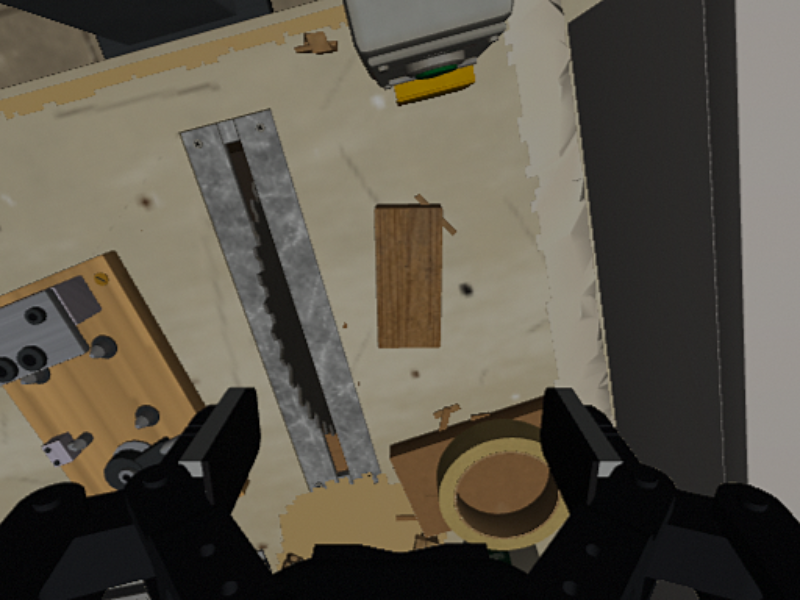

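```bash
python3 - <<'E'
from h import *
from bench import ctrl
f=np.load('pics/w1.npz');P=cloud(f['d'],f,f['T2'])
for y in(.42,.44,.46,.48,.5,.54):
    m=(f['d']>0)&(abs(P[...,1]-y)<.01)&(abs(P[...,0]-.5)<.1);print(y,m.sum(),np.percentile(P[m][:,2],[5,50,98]).round(3) if m.sum() else '')
o=ctrl.get_obs();a=np.radians(-13)
g=np.array([.4985+.004*np.cos(a),.3602+.004*np.sin(a)])
for z in(.06,.005):print(move(o,[*g,z],down(-13)))
E
```

```text
0.42 9271 [-0.     0.266  0.285]
0.44 3394 [-0.001  0.     0.271]
0.46 3401 [-0.     0.003  0.006]
0.48 3422 [0.003 0.006 0.011]
0.5 31492 [0.022 0.135 0.163]
0.54 0 
(array([141.6,   4.8,  19.9]), array([-0.63,  0.04, -0.02]))
(array([196.6,   4.8,  19.9]), array([-0.63,  0.04, -0.02]))
```

Call:
step_arm(
  motion=[
    [60,4.8,20,-0.6,0,0,0],
    [120,4.8,20,-0.6,0,0,0],
    [150,4.8,20,-0.6,0,0,0],
    [175,4.8,20,-0.6,0,0,0],
    [190,4.8,20,-0.6,0,0,0],
    [196.5,4.8,20,-0.6,0,0,0],
    [196.5,4.8,20,-0.6,0,0,0],
    [196.5,4.8,20,-0.6,0,0,255],
    [196.5,4.8,20,-0.6,0,0,255],
    [196.5,4.8,20,-0.6,0,0,255],
  ],
)

```text
time_s: 3.9
eef_pos: [0.5026, 0.3611, 0.0056]
eef_rot: [0.703, 0.08, 0.702, -0.079]
wrist_force: [0.1, -0.1, 1.8]
opening: 0.51
```

Call:
step_arm(
  motion=[
    [0,0,0,0,0,0,255],
    [0,0,0,0,0,0,255],
    [0,0,0,0,0,0,255],
    [-30,0,0,0,0,0,255],
    [-70,0,0,0,0,0,255],
    [-120,0,0,0,0,0,255],
    [-160,0,0,0,0,0,255],
    [-160,0,0,0,0,0,255],
  ],
)

```text
time_s: 4.9
eef_pos: [0.5039, 0.3618, 0.1687]
eef_rot: [0.705, 0.081, 0.7, -0.078]
wrist_force: [-0.2, -0.1, -0.4]
opening: 0.511
```

```bash
python3 - <<'E'
from h import *
from bench import ctrl
o=ctrl.get_obs();print(o['eef_pos'],o['opening'])
J=np.array([.5205,.1144,0]);Rj=R.from_euler('z',7.1,degrees=True)
# look pose: TCP over jig x=+30, z .2
for x,y,z in((55,0,200),(0,0,200)):print(move(o,J+Rj.apply(np.array([x,y,z])/1000),down(7.1)))
E
```

```text
[0.50394913 0.36176033 0.16869209] 0.5112798875244088
(array([ -31.6, -218.5,  123.2]), array([-20.  ,   0.38,  -0.2 ]))
(array([ -32. , -237.3,   71.6]), array([-20.  ,   0.38,  -0.2 ]))
```

Call:
step_arm(
  motion=[
    [-40,-50,40,-8,0,0,255],
    [-40,-100,80,-16,0.4,0,255],
    [-40,-150,120,-20,0.4,-0.2,255],
    [-32,-212,142,-20,0.4,-0.2,255],
    [-32,-212,142,-20,0.4,-0.2,255],
    [-32,-212,142,-20,0.4,-0.2,255],
    [-32,-212,142,-20,0.4,-0.2,255],
    [-32,-212,142,-20,0.4,-0.2,255],
  ],
)

```text
time_s: 5.9
eef_pos: [0.5924, 0.124, 0.1965]
eef_rot: [0.703, -0.045, 0.708, 0.044]
wrist_force: [0.2, -0.7, -0.4]
opening: 0.511
```

```bash
python3 - <<'E'
from h import *
from bench import ctrl
o,i,p,d,T=wrist(ctrl,'w2');print(o['time_s'],o['eef_pos'],o['q'].round(2))
E
```

```text
5.9 [0.59241826 0.12400295 0.19645125] [ 0.01  0.28  1.56 -0.    1.31 -1.68]
```

View pics/w2.png

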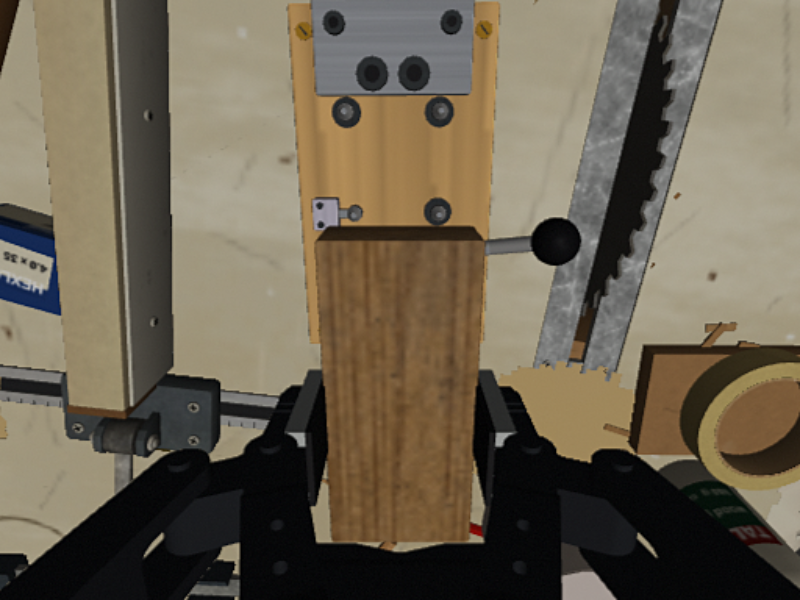

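```bash
python3 - <<'E'
from h import *
from bench import ctrl
f=np.load('pics/w2.npz');T=f['T2'];P=cloud(f['d'],f,T);d=f['d']
cv2.imwrite('pics/w2c.png',cv2.resize(f['p'][40:145,190:330,::-1],(800,600),interpolation=cv2.INTER_CUBIC))
s=.64
px=np.array([(347,111),(439,111),(355,213),(437,211)]);J=np.array([(-25,-29.5),(-25,27.5),(36,-26),(36,27.5)])/1000
W=np.array([ray(f,T,(u+.5)*s-.5,(v+.5)*s-.5,.034)[:2] for u,v in px])
M,_=cv2.estimateAffinePartial2D(J.astype(np.float32),W.astype(np.float32))
print(np.hypot(*M[:,0]),np.degrees(np.arctan2(M[1,0],M[0,0])),M[:,2],(J@M[:,:2].T+M[:,2]-W)*1000)
for n,u,v in(('knob',555,241),('plate',390,60),('rod',505,245),('floor',390,180),('bench',240,180)):print(n,P[round(v*s),round(u*s)])
m=(abs(P[...,2]-.22)<.02)&(d>0)&(d<.2);v,u=np.nonzero(m)
# held block: brown pixels
o=(f['p'][...,0].astype(int)-f['p'][...,2]>25)&(d<.22)&(d>0)
print(o.sum(),rect(P,o),np.percentile(P[o][:,2],[2,50,98]))
E
```

```text
0.9576548294229121 7.429142297159453 [0.5236251  0.11093581] [[ 0.41171329 -0.48364872]
 [ 0.08468156  0.21492236]
 [-0.74502968 -0.05066791]
 [ 0.24866017  0.31940245]]
knob [0.55750439 0.20532931 0.07116918]
plate [0.47570705 0.10331898 0.05560217]
rod [0.56803511 0.18413098 0.04680751]
floor [0.54037606 0.11036104 0.01741221]
bench [0.55435211 0.00969208 0.00123854]
19084 ((588.7510375976562, 122.94544219970703), (103.74652099609375, 98.60140228271484), 49.36765670776367) [0.2119847  0.21327318 0.21464872]
```

View pics/w2c.png

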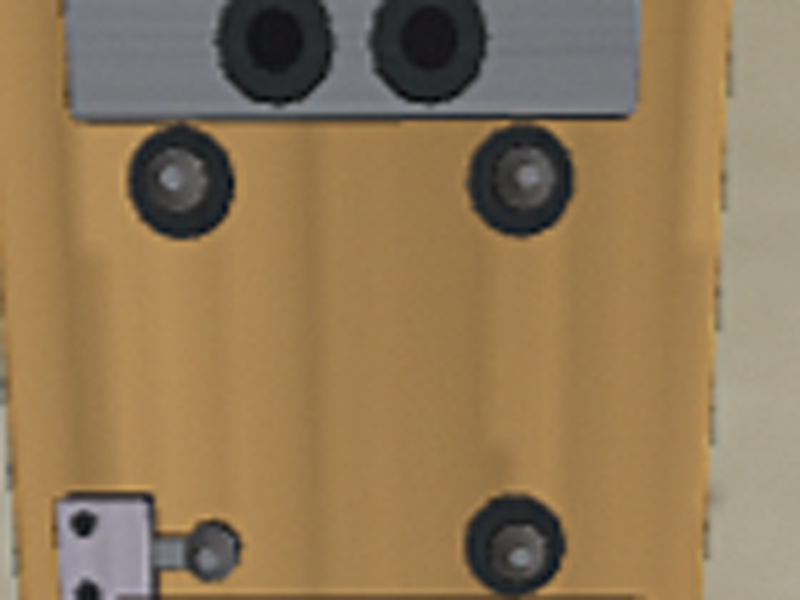

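```bash
python3 - <<'E'
from h import *
f=np.load('pics/w2.npz');T=f['T2'];P=cloud(f['d'],f,T);d=f['d']
k=600/105
def fit(px,J,z):
    W=np.array([ray(f,T,(u+.5)/(800/140)-.5+190,(v+.5)/k-.5+40,z)[:2] for u,v in px]);J=np.array(J)/1000
    M,_=cv2.estimateAffinePartial2D(J.astype(np.float32),W.astype(np.float32))
    print(np.hypot(*M[:,0]),np.degrees(np.arctan2(M[1,0],M[0,0])),M[:,2],((J@M[:,:2].T+M[:,2]-W)*1000).round(1).tolist())
fit([(172,178),(528,176),(212,547),(520,553)],[(-25,-29.5),(-25,27.5),(36,-26),(36,27.5)],.034)
fit([(182,183),(521,182),(514,544)],[(-25,-29.5),(-25,27.5),(36,27.5)],.018)
# knob fit: sphere points
m=(np.hypot(P[...,0]-.556,P[...,1]-.207)<.02)&(P[...,2]>.058)&(d>0);print('knob',P[m].mean(0),rect(P,m))
# held block top
b=(abs(P[...,2]-.2133)<.006)&(d>0)&(f['p'][...,0].astype(int)-f['p'][...,2]>25)
n,l,st,ce=cv2.connectedComponentsWithStats(b.astype(np.uint8));q=1+np.argmax(st[1:,4]);b=l==q
print('block',rect(P,b),b.sum());A=np.c_[P[b][:,:2],np.ones(b.sum())];print(np.linalg.lstsq(A,P[b][:,2],rcond=None)[0])
E
```

```text
0.9816866935251908 7.419430543859235 [0.52353318 0.11089309] [[-0.3, 0.7], [-0.1, -0.3], [0.9, -0.2], [-0.4, -0.2]]
0.9985768729373113 7.470565534659549 [0.52417956 0.11076119] [[-0.0, 0.1], [-0.1, -0.1], [0.1, 0.0]]
knob [0.55806806 0.20657454 0.06798047] ((558.9107666015625, 208.38490295410156), (26.124204635620117, 27.074556350708008), 53.75575256347656)
block ((589.34912109375, 122.51476287841797), (101.07623291015625, 45.30827331542969), 7.13101863861084) 18941
[-0.00846968 -0.00239097  0.21851612]
```

```bash
cat >> h.py <<'E'
JO=np.array([.5238,.1120,0]);JY=7.45
Rj=R.from_euler('z',JY,degrees=True)
OFF=[3.3,0,5.2]; DY=.3   # TCP in block frame mm; tool yaw minus block yaw handled by DY
def blockpose(xb,y,zb,th,yaw=None):
    "low-end bottom corner (jig mm), tilt -> TCP world, R"
    c,s=np.cos(np.radians(th)),np.sin(np.radians(th))
    p=np.array([xb,y,zb])+np.array([c,0,s])*(50+OFF[0])+np.array([-s,0,c])*OFF[2]
    return JO+Rj.apply(p/1000),down(JY+DY if yaw is None else yaw,th)
E
python3 - <<'E'
from h import *
from bench import ctrl
o=ctrl.get_obs();z=Rq(o['eef_rot']).as_matrix();print('tool yaw',np.degrees(np.arctan2(z[1,2],z[0,2])),z[:,0])
for a in((-18.6,-.7,75,13),(-18.6,-.7,65,13)):print(move(o,*blockpose(*a)))
E
```

```text
tool yaw 7.2087786839988075 [-0.00698418 -0.00291951 -0.99997135]
(array([104.8,  -3.5, -36.7]), array([ -0.53, -13.42,   0.17]))
(array([114.8,  -3.5, -36.6]), array([ -0.53, -13.42,   0.17]))
```

Call:
step_arm(
  motion=[
    [20,-3.5,-10,-0.2,-5,0,255],
    [45,-3.5,-20,-0.3,-10,0.1,255],
    [75,-3.5,-30,-0.3,-13.4,0.2,255],
    [100,-3.5,-36.6,-0.3,-13.4,0.2,255],
    [115,-3.5,-36.6,-0.3,-13.4,0.2,255],
    [115,-3.5,-36.6,-0.3,-13.4,0.2,255],
    [115,-3.5,-36.6,-0.3,-13.4,0.2,255],
  ],
)

```text
time_s: 6.82
eef_pos: [0.5575, 0.1141, 0.0829]
eef_rot: [0.781, -0.04, 0.621, 0.051]
wrist_force: [-0.6, -0.2, -0.5]
opening: 0.509
```

```bash
sed -i 's/DY=.3/DY=.1/' h.py; python3 - <<'E'
from h import *
from bench import ctrl
o,i,p,d,T=wrist(ctrl,'w3');print(o['time_s'],o['eef_pos'],o['wrist_force'])
print(move(o,*blockpose(-18.6,-.7,65,13)))
E
```

```text
6.825 [0.55746975 0.11412744 0.08291572] [-0.62694507 -0.19860219 -0.53958085]
(array([ 0.5,  1.6, -1.7]), array([-0.13,  0.09,  0.01]))
```

View pics/w3.png

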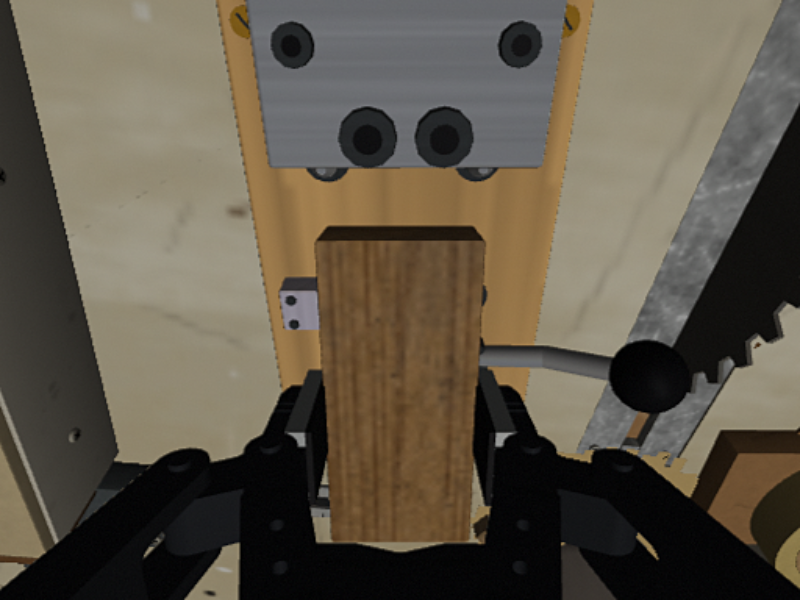

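```bash
python3 - <<'E'
from h import *
f=np.load('pics/w3.npz');T=f['T2'];P=cloud(f['d'],f,T);d=f['d']
h=f['hand_eye'];C=cloud(d,f,h)*1000 # tool coords
def loc(u,v): return C[round(v*.64),round(u*.64)].round(1)
for n,a in dict(lowL=(322,246),lowR=(480,246),hiL=(335,530),hiR=(467,530),plL=(275,160),plR=(537,160),boltL=(292,44),boltR=(521,44),bushL=(368,137),bushR=(444,137),floor=(400,200)).items():print(n,a,loc(*a))
for v in(165,170,180,190):  # block edges by colour+depth per row (orig rows)
    r=d[v];m=np.nonzero((r>0)&(r<.17+.0)&(abs(C[v,:,0])<60))[0];print(v,m.min(),m.max(),C[v,m.min()].round(1),C[v,m.max()].round(1))
# plate front edge row ends & jig lateral via plate at row 100
for v in(60,80,95,100):
    m=np.nonzero((abs(P[v,:,2]-.056)<.004)&(d[v]>0))[0];a,b=C[v,m.min()],C[v,m.max()];print('plate',v,m.min(),m.max(),a.round(1),b.round(1),((a+b)/2).round(2))
m=(P[...,2]>.058)&(P[...,2]<.064)&(d>0)&(C[...,2]<-50);print('bush',C[m].mean(0),m.sum())
E
```

```text
lowL (322, 246) [-17.9 -21.1 -52.1]
lowR (480, 246) [-16.7  20.1 -51.9]
hiL (335, 530) [-16.3 -22.   41.6]
hiR (467, 530) [-16.7  20.8  41.2]
plL (275, 160) [ 10.3 -38.5 -72.4]
plR (537, 160) [ 10.6  40.8 -72.3]
boltL (292, 44) [  -1.1  -28.9 -102. ]
boltR (521, 44) [  -1.6   30.5 -101.9]
bushL (368, 137) [  4.4  -9.7 -78.7]
bushR (444, 137) [  3.6  11.7 -78.7]
floor (400, 200) [ 53.1  -0.8 -54.9]
165 202 309 [-16.6 -23.1 -48.5] [-16.5  21.1 -48.4]
170 202 309 [-16.3 -23.3 -46.3] [-15.2  21.5 -46. ]
180 203 308 [-17.  -23.  -42.1] [-16.8  21.  -42.1]
190 203 308 [-16.1 -23.4 -37.4] [-16.2  21.3 -37.5]
plate 60 165 353 [  6.5 -41.  -90.5] [  6.1  42.  -90.4] [  6.31   0.48 -90.45]
plate 80 168 350 [  8.6 -41.  -82.2] [  9.1  42.3 -82.1] [  8.86   0.66 -82.15]
plate 95 170 348 [ 10.8 -41.2 -75.5] [  9.9  42.2 -75.5] [ 10.32   0.5  -75.53]
plate 100 171 347 [ 11.5 -41.1 -73.3] [ 10.1  42.  -73.3] [ 10.79   0.45 -73.26]
bush [  1.90816473   0.71038581 -87.58922415] 3725
```

Call:
step_arm(
  motion=[
    [10,1,-4,0,0,0,255],
    [25,1,-7.5,0,0,0,255],
    [35,1,-9.7,0,0,0,255],
    [39.5,1,-10.7,0,0,0,255],
    [39.5,1,-14,0,0,0,255],
    [39.5,1,-18,0,0,0,255],
    [39.5,1,-22,0,0,0,255],
    [39.5,1,-26,0,0,0,255],
    [39.5,1,-30,0,0,0,255],
    [39.5,1,-30,0,0,0,255],
  ],
)

```text
time_s: 8.12
eef_pos: [0.5353, 0.1123, 0.0364]
eef_rot: [0.781, -0.04, 0.622, 0.051]
wrist_force: [-0.5, -0.4, -0.5]
opening: 0.51
```

```bash
python3 - <<'E'
from h import *
from bench import ctrl
o=ctrl.get_obs();print(o['time_s'],o['eef_pos'],o['wrist_force'],o['torque'])
print(move(o,*blockpose(-43,-.7,19.5,13)))
E
```

```text
8.125 [0.53533287 0.11231017 0.0364234 ] [-0.51993866 -0.42690509 -0.54190652] [-0.04983796  0.15817526  0.0397193 ]
(array([-1. ,  0.5, -3.6]), array([-0.15, -0.05, -0.01]))
```

Call:
step_arm(
  motion=[
    [-1,0.3,-2,0,0,0,255],
    [-1,0.3,-4,0,0,0,255],
    [-1,0.3,-5,0,0,0,255],
    [-1,0.3,-5,0,0,0,255],
  ],
)

```text
time_s: 8.62
eef_pos: [0.5306, 0.1119, 0.0363]
eef_rot: [0.781, -0.04, 0.621, 0.051]
wrist_force: [-0.8, 0.5, -1.2]
opening: 0.512
```

Call:
step_arm(
  motion=[
    [0,0,-1,0,0,0,255],
    [0,0,-2,0,0,0,255],
    [0,0,-2,0,0,0,255],
  ],
)

```text
time_s: 9.0
eef_pos: [0.5299, 0.1118, 0.0366]
eef_rot: [0.782, -0.04, 0.62, 0.051]
wrist_force: [4.1, 1.5, -1.4]
opening: 0.508
```

```bash
python3 - <<'E'
from h import *
from bench import ctrl
o=ctrl.get_obs();Rt=Rq(o['eef_rot']);z=Rt.as_matrix()[:,2];th=np.degrees(np.arcsin(z[2]));print('theta',th)
p=Rj.inv().apply(o['eef_pos']-JO)*1000;c,s=np.cos(np.radians(th)),np.sin(np.radians(th))
b=p-np.array([c,0,s])*53.3-np.array([-s,0,c])*5.2;print('low corner',b,'top corner x',b[0]-22*s)
off=b[0]-22*s+50  # measured contact = stop
for t in(12,10,8,6,4,2,0):
    print(t,move(o,*blockpose(-49.6+off+22*np.sin(np.radians(t)),b[1],max(18.3,b[2]-(13-t)*.3),t)))
E
```

```text
theta 13.123157773725431
low corner [-44.69296478  -1.0311888   19.43041577] top corner x -49.687953677668176
12 (array([ 1.3, -0. ,  0. ]), array([-0.16,  1.12,  0.01]))
10 (array([ 3.6, -0. , -0.8]), array([-0.16,  3.12,  0.  ]))
8 (array([ 5.5, -0. , -1.5]), array([-0.16,  5.12, -0.  ]))
6 (array([ 7.2, -0. , -2.3]), array([-0.16,  7.12, -0.  ]))
4 (array([ 8.9, -0. , -3.1]), array([-0.16,  9.12, -0.01]))
2 (array([10.6, -0. , -4. ]), array([-1.600e-01,  1.112e+01, -1.000e-02]))
0 (array([12.3, -0. , -4.9]), array([-1.600e-01,  1.312e+01, -1.000e-02]))
```

Call:
step_arm(
  motion=[
    [1.3,0,1,-0.1,1.1,0,255],
    [3.6,0,0.2,-0.1,3.1,0,255],
    [5.5,0,-0.5,-0.1,5.1,0,255],
    [7.2,0,-1.3,-0.1,7.1,0,255],
    [8.9,0,-2.1,-0.1,9.1,0,255],
    [8.9,0,-2.1,-0.1,9.1,0,255],
  ],
)

```text
time_s: 9.75
eef_pos: [0.5289, 0.112, 0.0268]
eef_rot: [0.729, -0.045, 0.682, 0.048]
wrist_force: [0.7, 2.5, 3.3]
opening: 0.514
```

```bash
cat > st.py <<'E'
from h import *
from bench import ctrl
o=ctrl.get_obs();Rt=Rq(o['eef_rot']);z=Rt.as_matrix()[:,2];th=np.degrees(np.arcsin(z[2]));print(o['time_s'],'theta',th,'F',o['wrist_force'],o['torque'])
p=Rj.inv().apply(o['eef_pos']-JO)*1000;c,s=np.cos(np.radians(th)),np.sin(np.radians(th))
b=p-np.array([c,0,s])*53.3-np.array([-s,0,c])*5.2;print('tcp jig',p,'low corner',b,'top corner x',b[0]-22*s)
E
python3 st.py
```

```text
9.75 theta 3.8212468252638883 F [0.70403961 2.45742053 3.31418057] [ 0.37833922 -0.06206963  0.15890576]
tcp jig [ 5.00529397 -0.6841808  26.77693692] low corner [-47.82966241  -0.6841808   18.03637716] top corner x -49.29582837372739
```

Call:
step_arm(
  motion=[
    [1.7,0,-0.7,0,2,0,255],
    [3.4,0,-1.4,0,4,0,255],
    [4,0,-1.4,0,4.2,0,255],
    [4,0,-1.4,0,4.2,0,255],
  ],
)

```text
time_s: 10.25
eef_pos: [0.5279, 0.1118, 0.0236]
eef_rot: [0.704, -0.046, 0.707, 0.046]
wrist_force: [-1.6, 2.6, 8.1]
opening: 0.511
```

```bash
python3 st.py
```

```text
10.25 theta -0.2752631015937482 F [-1.58676548  2.59156008  8.13493719] [0.4752603  0.01478434 0.07825001]
tcp jig [ 4.07048922 -0.68792257 23.57688629] low corner [-49.25387767  -0.68792257  18.6330117 ] top corner x -49.14818463144988
```

Call:
step_arm(
  motion=[
    [0,0,1.4,0,0,0,60],
    [0,0,1.4,0,0,0,60],
    [0,0,1.4,0,0,0,60],
    [-20,0,1.4,0,0,0,60],
    [-60,0,1.4,0,0,0,60],
    [-60,0,20,0,0,0,255],
    [-60,0,35,0,0,0,255],
    [-60,0,35,0,0,0,255],
    [-60,0,35,0,0,0,255],
    [-60,0,35,0,0,0,255],
  ],
)

```text
time_s: 11.5
eef_pos: [0.5618, 0.1161, 0.0821]
eef_rot: [0.703, -0.046, 0.708, 0.046]
wrist_force: [-1.0, -0.5, -0.3]
opening: -0.001
```

```bash
python3 st.py; python3 - <<'E'
from h import *
from bench import ctrl
o,i,p,d,T=wrist(ctrl,'w4');P=cloud(d,i,T);Q=Rj.inv().apply((P-JO).reshape(-1,3)).reshape(P.shape)*1000
b=(abs(Q[...,2]-41)<8)&(d>0)&(Q[...,0]>-30)&(Q[...,0]<56)&(abs(Q[...,1])<26)&(p[...,0].astype(int)-p[...,2]>25)
q=Q[b];A=np.c_[q[:,:2],np.ones(len(q))];print(len(q),np.linalg.lstsq(A,q[:,2],rcond=None)[0],q.min(0),q.max(0),o['opening'])
E
```

```text
11.5 theta -0.3902464146028843 F [-1.01402418 -0.53767522 -0.28874153] [ 0.00392292 -0.04733516 -0.00804119]
tcp jig [38.16640056 -0.84498314 82.14807089] low corner [-15.1677805   -0.84498314  77.31121952] top corner x -15.017937791402817
9289 [-9.97275465e-04 -7.92878618e-04  4.04047866e+01] [-29.84885267 -24.03704177  38.07446064] [50.25602618 21.47365227 43.0068439 ] -0.0010163271962142391
```

View pics/w4.png

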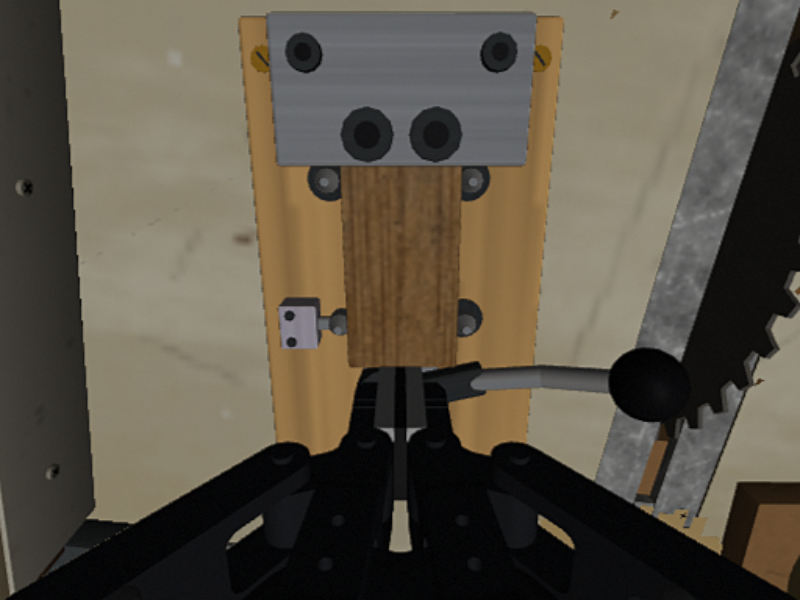

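The picture shows the block flat between the pins, its far end under the plate at row 165. The near end is at row 365, and the ball at (650,385) is still open. Now the lever.

```bash
cat > lev.py <<'E'
from h import *
from scipy.optimize import least_squares
import sys
f=np.load('pics/%s.npz'%sys.argv[1]);d=f['d'];P=cloud(d,f,f['T2']);Q=Rj.inv().apply((P-JO).reshape(-1,3)).reshape(P.shape)*1000
# ball: points above 58, radius 75..125 from hinge
r=np.hypot(Q[...,0]-70,Q[...,1]);m=(d>0)&(Q[...,2]>56)&(Q[...,2]<76)&(r>75)&(r<118)&(f['p'].max(-1)<60)
n,l,st,_=cv2.connectedComponentsWithStats(m.astype(np.uint8));m=l==1+np.argmax(st[1:,4])
q=Q[m];s=least_squares(lambda c:np.linalg.norm(q-c,axis=1)-14,[*q.mean(0)[:2],58.5],loss='soft_l1').x
print('ball jig',s,'n',len(q),'angle',np.arctan2(s[1],s[0]-70),'r',np.hypot(s[1],s[0]-70))
E
python3 lev.py w4
```

```text
ball jig [48.21667819 92.00540934 58.8396794 ] n 1910 angle 1.8032767692370106 r 94.5489738581823
```

```bash
cat >> h.py <<'E'
def levpose(phi,gap,z=48):
    r=np.array([np.cos(phi),np.sin(phi),0]);t=np.array([-np.sin(phi),np.cos(phi),0])
    p=np.array([70,0,z])+96*r+(25+gap)*t
    return JO+Rj.apply(p/1000),down(JY+np.degrees(phi)-90)
E
python3 - <<'E'
from h import *
from bench import ctrl
o=ctrl.get_obs()
for z in(82,48):print(move(o,*levpose(1.8,10,z)))
for n in('w1','w4','w2'):
    f=np.load('pics/%s.npz'%n);d=f['d'];P=cloud(d,f,f['T2']);Q=Rj.inv().apply((P-JO).reshape(-1,3)).reshape(P.shape)*1000
    m=(d>.2)&(Q[...,0]>-30)&(Q[...,0]<35)&(Q[...,1]>60)&(Q[...,1]<160);print(n,m.sum(),np.percentile(Q[m][:,2],[50,99,99.9]) if m.any() else '')
    m=(d>.2)&(Q[...,0]>60)&(Q[...,0]<200)&(Q[...,1]>-40)&(Q[...,1]<160);print(n,m.sum(),np.percentile(Q[m][:,2],[50,99,99.9]) if m.any() else '')
E
```

```text
(array([  0.5,  86.4, -24.2]), array([-13.08,  -0.36,  -0.07]))
(array([ 34.5,  86.4, -24. ]), array([-13.08,  -0.36,  -0.07]))
w1 4789 [ 0.41131645 42.08835061 46.15653579]
w1 7351 [ 0.49976502 34.24669778 37.93318706]
w4 13859 [ 0.47252452 33.35600394 37.09272535]
w4 11113 [ 0.81969308 33.79040166 37.61438708]
w2 7117 [ 0.47523339 43.43889927 61.53967623]
w2 8055 [ 0.49100699 25.777892   59.58854759]
```

```bash
python3 - <<'E'
from h import *
for n in('w1','w4'):
    f=np.load('pics/%s.npz'%n);d=f['d'];P=cloud(d,f,f['T2']);Q=Rj.inv().apply((P-JO).reshape(-1,3)).reshape(P.shape)*1000
    m=(d>.15)&(Q[...,2]>12)&(Q[...,1]>64)&(Q[...,1]<175)&(Q[...,0]>-60)&(Q[...,0]<200)
    q=Q[m]
    for x in range(-60,200,20):
        k=q[(q[:,0]>=x)&(q[:,0]<x+20)]
        if len(k):print(n,x,len(k),'y',k[:,1].min().round(),k[:,1].max().round(),'z',k[:,2].max().round())
E
```

```text
w1 -60 86 y 160.0 164.0 z 27.0
w1 -40 155 y 157.0 162.0 z 36.0
w1 -20 194 y 154.0 159.0 z 43.0
w1 0 205 y 152.0 157.0 z 48.0
w1 20 182 y 149.0 154.0 z 47.0
w1 40 150 y 146.0 151.0 z 44.0
w1 60 98 y 144.0 149.0 z 38.0
w1 80 38 y 142.0 146.0 z 25.0
w4 -60 95 y 158.0 161.0 z 19.0
w4 -40 443 y 155.0 160.0 z 28.0
w4 -20 806 y 153.0 158.0 z 38.0
w4 0 1084 y 150.0 156.0 z 45.0
w4 20 1695 y 80.0 154.0 z 71.0
w4 40 2678 y 64.0 151.0 z 74.0
w4 60 517 y 142.0 149.0 z 38.0
w4 80 160 y 141.0 146.0 z 27.0
```

Call:
step_arm(
  motion=[
    [-8,30,-12,-5,0,0,255],
    [-8,60,-24,-10,-0.2,0,255],
    [-4,86.4,-24,-13,-0.3,0,255],
    [15,86.4,-24,-13,-0.3,0,255],
    [34.5,86.4,-24,-13,-0.3,0,255],
    [34.5,86.4,-24,-13,-0.3,0,255],
  ],
)

```text
time_s: 12.3
eef_pos: [0.5254, 0.1975, 0.0454]
eef_rot: [0.694, -0.125, 0.698, 0.126]
wrist_force: [0.5, -0.4, 0.1]
opening: -0.002
```

```bash
python3 - <<'E'
from h import *
from bench import ctrl
o=ctrl.get_obs();print(o['eef_pos'],o['wrist_force'])
for k,phi in enumerate(np.arange(1.8,.79,-.1)):
    a,b=move(o,*levpose(phi,[8,3][k] if k<2 else -1));print(round(phi,2),a,b)
E
```

```text
[0.52535951 0.19746984 0.04541958] [ 0.54223829 -0.43718385  0.13489257]
1.8 [-2.6  0.6  3.6] [-0.16 -0.31 -0.12]
1.7 [-2.7  3.  18.4] [ 5.57 -0.32 -0.1 ]
1.6 [-2.7  3.6 32.2] [11.3  -0.32 -0.08]
1.5 [-2.8  3.6 42.1] [17.03 -0.33 -0.07]
1.4 [-2.9  2.5 51.9] [22.76 -0.33 -0.05]
1.3 [-2.9  0.6 61.6] [28.49 -0.34 -0.03]
1.2 [-3.  -2.4 71.1] [ 3.422e+01 -3.400e-01 -2.000e-02]
1.1 [-3.  -6.3 80.2] [39.95 -0.34 -0.  ]
1.0 [ -3.1 -11.   88.8] [ 4.567e+01 -3.400e-01  2.000e-02]
0.9 [ -3.1 -16.6  97. ] [ 5.14e+01 -3.40e-01  3.00e-02]
0.8 [ -3.2 -23.  104.5] [ 5.713e+01 -3.400e-01  5.000e-02]
```

Call:
step_arm(
  motion=[
    [-2.5,1,6,0,-0.3,0,255],
    [-2.7,3,18.4,5.6,-0.3,0,255],
    [-2.7,3.6,32.2,11.3,-0.3,0,255],
    [-2.8,3.6,42.1,17,-0.3,0,255],
    [-2.9,2.5,51.9,22.8,-0.3,0,255],
    [-2.9,0.6,61.6,28.5,-0.3,0,255],
    [-3,-2.4,71.1,34.2,-0.3,0,255],
    [-3,-6.3,80.2,40,-0.3,0,255],
    [-3,-11,88.8,45.7,-0.3,0,255],
    [-3,-16.6,97,51.4,-0.3,0,255],
  ],
)

```text
time_s: 13.55
eef_pos: [0.6244, 0.2168, 0.0516]
eef_rot: [0.682, 0.19, 0.68, -0.189]
wrist_force: [-1.7, 0.0, 0.6]
opening: -0.002
```

```bash
python3 - <<'E'
from h import *
from bench import ctrl
o,i,p,d,T=wrist(ctrl,'w5');print(o['eef_pos'],o['wrist_force'])
for k,phi in enumerate([.8,.7,.6,.5,.4,.3,.2,.1,.03,0]):
    a,b=move(o,*levpose(phi,-1.5));print(round(phi,2),a,b)
E
python3 lev.py w5
```

```text
[0.62440453 0.21683451 0.05164646] [-1.74690482  0.01770496  0.601592  ]
0.8 [ 3.7 -0.3  8.7] [ 5.59  0.17 -0.15]
0.7 [ 3.7  0.6 18.6] [11.32  0.16 -0.16]
0.6 [ 3.7  0.6 28.5] [17.05  0.15 -0.17]
0.5 [ 3.8 -0.5 38.3] [22.78  0.15 -0.18]
0.4 [ 3.8 -2.5 47.9] [28.51  0.14 -0.18]
0.3 [ 3.8 -5.5 57.4] [34.24  0.13 -0.19]
0.2 [ 3.8 -9.4 66.4] [39.97  0.12 -0.2 ]
0.1 [  3.8 -14.2  75.1] [45.7   0.11 -0.2 ]
0.03 [  3.8 -18.1  80.8] [49.71  0.1  -0.21]
0 [  3.9 -19.9  83.2] [51.43  0.1  -0.21]
ball jig [114.55908361  89.0729458   67.23826925] n 1113 angle 1.1069456625765108 r 99.59669475358953
```

View pics/w5.png

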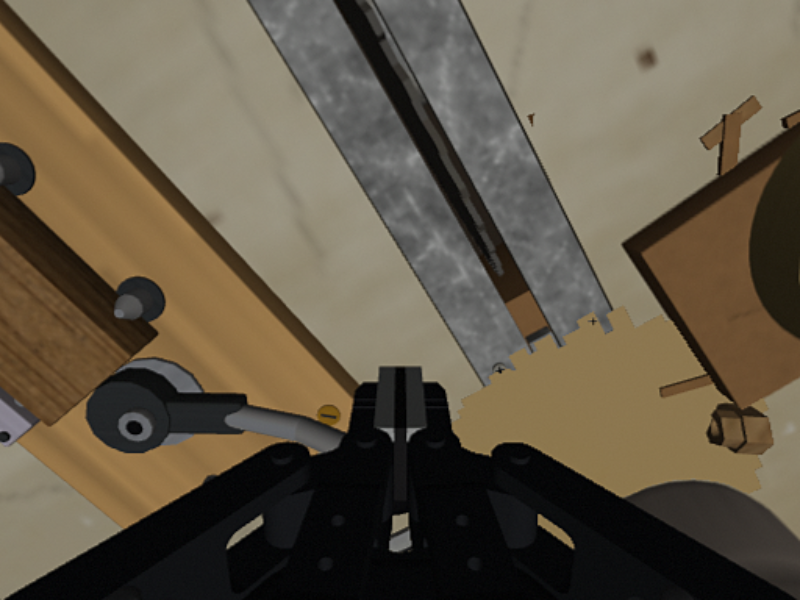

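```bash
python3 - <<'E'
from h import *
f=np.load('pics/scene0.npz');P=cloud(f['d'],f,f['T']);d=f['d']
m=(d>0)&(P[...,2]>.06)&(P[...,2]<.5)&(P[...,0]>.6)&(P[...,1]>.02)&(P[...,1]<.45)&(P[...,0]<1)
q=P[m]
for x in np.arange(.6,1,.04):
    k=q[(q[:,0]>=x)&(q[:,0]<x+.04)]
    if len(k)>3:print(x.round(2),len(k),'y',k[:,1].min().round(3),k[:,1].max().round(3),'z',k[:,2].max().round(3))
E
```

```text
0.72 914 y 0.235 0.412 z 0.193
0.76 695 y 0.221 0.411 z 0.19
0.8 274 y 0.23 0.328 z 0.153
0.84 518 y 0.293 0.376 z 0.153
0.88 310 y 0.291 0.377 z 0.153
```

Call:
step_arm(
  motion=[
    [3,-0.3,8.7,5.6,0,0,255],
    [3.7,0.6,18.6,11.3,0,0,255],
    [3.7,0.6,28.5,17,0,0,255],
    [3.8,-0.5,38.3,22.8,0,0,255],
    [3.8,-2.5,47.9,28.5,0,0,255],
    [3.8,-5.5,57.4,34.2,0,0,255],
    [3.8,-9.4,66.4,40,0,0,255],
    [3.8,-14.2,75.1,45.7,0,0,255],
    [3.8,-18.1,80.8,49.7,0,0,255],
    [3.8,-19.9,83.2,51.4,0,0,255],
  ],
)

```text
time_s: 14.85
eef_pos: [0.6857, 0.1593, 0.0485]
eef_rot: [0.533, 0.468, 0.532, -0.463]
wrist_force: [-1.2, 10.2, 0.6]
opening: -0.001
```

```bash
python3 - <<'E'
from h import *
from bench import ctrl
o=ctrl.get_obs();p=Rj.inv().apply(o['eef_pos']-JO)*1000
print(o['time_s'],p,o['wrist_force'],'target',Rj.inv().apply(levpose(0,-1.5)[0]-JO)*1000)
E
```

```text
14.85 [166.62276909  25.94600096  48.45188482] [-1.1593811  10.22870417  0.56738236] target [166.   23.5  48. ]
```

Call:
step_arm(
  motion=[
    [0,0,2,0,0,0,255],
    [0,0,4,0,0,0,255],
    [0,0,4,0,0,0,255],
  ],
)

```text
time_s: 15.22
eef_pos: [0.686, 0.1576, 0.0485]
eef_rot: [0.533, 0.468, 0.533, -0.462]
wrist_force: [-0.4, 13.9, -0.0]
opening: 0.003
```

```bash
python3 - <<'E'
from h import *
from bench import ctrl
o=ctrl.get_obs();p=Rj.inv().apply(o['eef_pos']-JO)*1000
print(o['time_s'],p,o['wrist_force'])
E
```

```text
15.225 [166.7808595   24.14533343  48.50333786] [-0.36355192 13.94029191 -0.0490152 ]
```

Call:
step_arm(
  motion=[
    [0,0,6,0,0,0,255],
    [0,0,8,0,0,0,255],
    [0,0,8,0,0,0,255],
  ],
)

```text
time_s: 15.6
eef_pos: [0.6861, 0.1569, 0.0487]
eef_rot: [0.531, 0.47, 0.535, -0.459]
wrist_force: [-1.5, 36.4, -0.9]
opening: 0.003
```

Call:
step_arm(
  motion=[
    [0,0,-20,0,0,0,255],
    [-40,0,-40,0,0,0,255],
    [-100,0,-20,0,0,0,255],
    [-150,0,30,0,0,0,255],
    [-150,0,30,0,0,0,255],
    [-150,0,30,0,0,0,255],
  ],
)

```text
time_s: 16.35
eef_pos: [0.6906, 0.1148, 0.1983]
eef_rot: [0.534, 0.467, 0.531, -0.464]
wrist_force: [0.4, 0.3, -0.6]
opening: -0.004
```

```bash
python3 - <<'E'
from h import *
from bench import ctrl
o,i,p,d,T=wrist(ctrl,'w6');print(o['time_s'],o['eef_pos'],o['wrist_force'])
E
python3 lev.py w6
```

```text
16.35 [0.69058928 0.11481517 0.19826473] [ 0.43982707  0.28652113 -0.57226551]
ball jig [166.04303782  -0.9310365   58.79330238] n 710 angle -0.009693647356656919 r 96.04755042864512
```

View pics/w6.png

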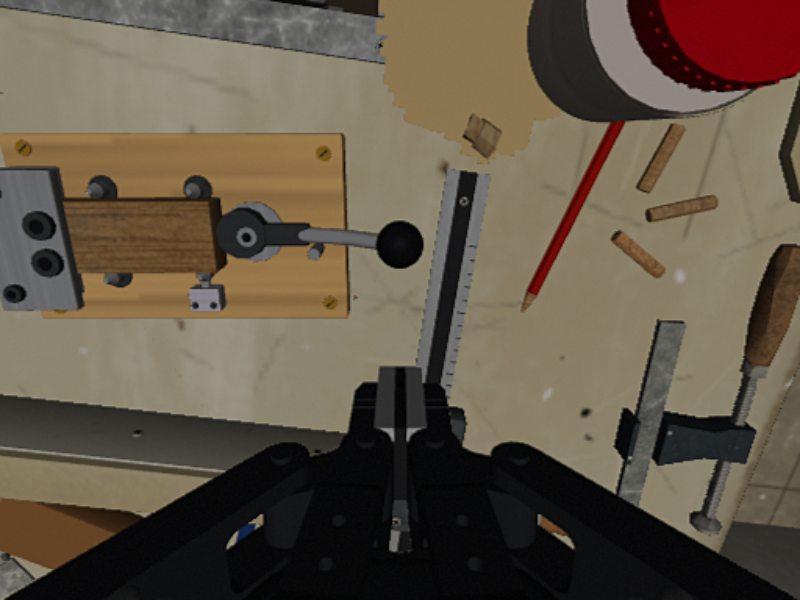

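```bash
python3 - <<'E'
from h import *
from bench import ctrl
f=np.load('pics/w6.npz');d=f['d'];p=f['p'];P=cloud(d,f,f['T2']);Q=Rj.inv().apply((P-JO).reshape(-1,3)).reshape(P.shape)*1000
b=(abs(Q[...,2]-41)<6)&(d>0)&(Q[...,0]>-30)&(Q[...,0]<52)&(abs(Q[...,1])<26)&(p[...,0].astype(int)-p[...,2]>20)
q=Q[b];A=np.c_[q[:,:2],np.ones(len(q))];print(len(q),np.linalg.lstsq(A,q[:,2],rcond=None)[0],np.percentile(q,[1,99],axis=0).round(1))
print(ctrl.hand_in())
E
```

```text
3944 [-3.63890286e-03 -8.55111692e-03  4.03889950e+01] [[-29.2 -23.3  36.1]
 [ 49.9  21.4  42.1]]
the job is handed in; nothing more can be done
None
```

The pine block is home in the jig with the lever shut, and I handed the job in at about 16.4 s of the 58 s allowed. It reported no verdict.

**What I did**
- I gripped the block across its 45 mm width and slid it in tilted 13° under the bush plate until it touched the end stop, at about 4 N.
- I rotated it flat past the spring pin while still holding it, then let go. The top surface looked flat, so I skipped the separate press with shut fingers.
- I pushed the ball round with the shut fingers until the lever hit its stop. The wrist force reached 36 N there, the highest I read.

**What the last checks showed**
- **Before shutting:** the block's top was level to 0.001 rad at 40.4 mm, where 40 mm is nominal. Its cam end was at about x = 50 mm and the lever was at 1.8 rad.
- **After shutting:** the lever was at about -0.01 rad. The block's top fit showed under 0.01 rad of tilt at 40.4 mm, its cam end was at 49.9 mm, and the gripper was clear in the air.

**Where measurements disagreed:** the sideways reading puts the block about 1 mm to the jig's -y side. That matches the 1 mm camera offset I saw while the block was in the jaws, and it is inside the 3 mm limit. My two jig measurements, from the scene and wrist cameras, differed by 3 to 4 mm. I used the wrist one with a 1 mm correction, and contact with the stop agreed with it to within 0.5 mm.

I did not touch the bystanders.

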